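Find the softest shaker foot and push down its tag

ROBOT

A 6-joint arm with a two-finger parallel gripper is mounted at the origin on the work surface. World frame = base frame: x ahead of the robot, y to its left, z up, the work surface at z = 0. Lengths are in m, angles in degrees, forces in N, time in s.
With the tool pointing down it reaches from about 0.4 to 0.825 m from the base axis. Payload 7 kg.
Tool frame: the origin (TCP) lies on the centre line of the jaws, within the pads' length; the fingertips stand 22 mm ahead of it and the grasp point (between the pads) lies 3 mm ahead of it; z points along the fingers, y is the direction in which the jaws open and shut (so a half turn about z gives the same grasp; the last joint's range is limited). The gripper opens to 88 mm and grips with 3 to 60 N. Pads are 19 mm wide; open, the fingers measure 130 mm over their backs; the gripper's body (78 mm by 193 mm) begins 47 mm behind the grasp point.
Start: joints at [81.194, 20.546, 0.682, 0, -70.136, -16.507], TCP at [0.289, 0.61, 0.249] pointing down, gripper open.
Joint ranges: [-176.03, 176.03], [-82.01, 121.73], [-58.28, 71.71], [-173.87, 95.51], [-174.79, -0.11], [-173.66, 173.66]. Speed limits (degrees/s): [136.94, 136.94, 172.46, 180, 180, 180].

INTERFACE

Orientations are given as [roll, pitch, yaw] about the fixed x, y, z axes, in that order (R = Rz(yaw) Ry(pitch) Rx(roll)).
In Python, from plant import arm, eyes, ticket, trace gives the robot as it stands. The module is installed in compiled form; this text tells all that it offers.
- The arm moves only by the tool step_arm, never from a script. Its argument "deltas" is a list that holds one entry, the list of rows, each a list of 5 numbers: the closure in counts, from 0 (fully open) to 255 (shut), then the shift along the tool's x, y, z in m, then the turn about the tool's z in degrees. A call has 1 to 5 rows; each row shifts and turns the commanded pose from where the row before left it, along the tool's axes as they then stand; what a row does not reach is not made up. A row lasts 1/8 s, in which the tool goes at most 62.5 mm and 10.7 degrees, less where a joint would pass 70% of its speed; a pose out of reach is approached as far as the arm can. A call is refused whole if a number of a shift passes 0.0625 or a number of a turn 10.7, either way. A call with a gripper value outside its range is refused whole. The fingers move at their own pace and stop on an object; the grip force is fixed at half the most. Time passes only in rows, so rows that do not move let the fingers close. It gives the time, the measured TCP pose, the force and the opening at its end, in the units of the state.
- arm.get_state(): the state, without advancing time (a new reading comes with each control period).
- eyes.snapshot(name): name is "scene" or "top"; returns the picture (400x640x3 uint8, red, green, blue); there is no depth.
- eyes.calibration(name): a dict with "mtx" (3x3 intrinsics, pixels), "pose" (4x4, takes a point from camera to world coordinates). Camera axes: x right, y down, z forward; pixel columns grow to the right and rows downward; lengths in m; the calibration is good to about 2 mm. A picture is of the moment at which its call begins. calibration takes no time and is no camera call.
- ticket.job_done(): hands the job in, once; it reports no verdict.
Trained networks look in the newest picture that a camera, given by its name, has taken for a name from the list of things; names that differ only in an ending like _2 or _b are one class to them, and where a whole thing is asked for, a point or a joint stands for the part that bears it (a point fixed in the world has none). Each returns a list of dicts, best first, with "conf" (0 to 1); they miss things now and then, are a little off and sometimes report something else, mostly with a low value. They report only what shows in the picture. A call takes as long as a camera call.
- trace(camera, target): "pixels" (400x640 bool, what is visible of it) and "at" ([column, row] in pixels, amid what is visible of it).
The state is a dict: "t": time; "q": joint angles; "joint_vel": joint speeds; "tau": joint torques, N m; "position": TCP position; "eef_rot": TCP orientation; "force": force on the tool from outside, world axes, zero at the start; "wrist_torque": the same for the moment, N m; "gripper_width": finger opening in m.
Only numpy, scipy, OpenCV 4.12 (cv2) and the standard library are available. Lean on these libraries where they do the work, as an engineer would, in place of code of your own. Each camera call takes 0.05 s, during which the arm holds its last target.

TASK

Three spring feet of a lab shaker stand in a row on the inspection plate; one has gone soft. With the fingertips, press the round pad of each foot, one at a time from the robot's left to its right, to feel which is the softest, then push the tag behind that pad fully down. Leave the other two tags up, and do not pick up or move anything else.

Things in the scene. Friction and masses are not known exactly. Their poses are not given: they have to be found in the camera images.
- stand: flat aluminium inspection plate fixed to the bench, 190 x 490 x 8 mm; origin at the centre of its underside, on the bench; its y axis runs along the row of feet, +y towards the robot's left (the plate is turned at most 0.3 rad), its x axis points away from the robot. Three spring feet stand on it at about y = +150 (left), 0 (middle) and -150 mm (right)
- foot_a: one of three like fixed spring feet: dark steel base 135 (x) x 66 (y) x 10 mm, a round pad on a coil spring at the near end, a tag in a white block (36 x 50 mm, top 50 mm above the bench) at the far end. Origin: centre of the base's underside, 8 mm above the bench; axes parallel to the plate's. Its letter says nothing of its place: it stands left, middle or right
- pad_a_top (a point): centre of the top face of foot_a's round black pad (48 mm across, level), 30 mm nearer the robot than the foot's origin; 71 mm above the bench when free; it sinks with the pad
- pad_a (a joint): how far this pad is pressed down, m: 0 free (give or take half a millimetre: a softer spring settles a hair lower under its pad), 0.018 at its stop; it springs back. The three springs, without preload, differ: about 0.3, 0.6 and 1.0 N per mm; which foot has which is not told
- tag_a_top (a point): centre of the top of foot_a's tag, an upright dark steel tab with a flat T head 16 (x) x 34 (y) x 4 mm standing out of the white block, 45 mm farther from the robot than the foot's origin, 75 mm from its pad's centre; 76 mm above the bench when fully up, 56 mm when fully down (6 mm above the block)
- tag_a (a joint): how far this tag is pushed down, m: 0 fully up, 0.020 fully down on its stop; starts within 0.003 of up; moves straight down with about 4 N and stays where it is left
- foot_b: one of three like fixed spring feet: dark steel base 135 (x) x 66 (y) x 10 mm, a round pad on a coil spring at the near end, a tag in a white block (36 x 50 mm, top 50 mm above the bench) at the far end. Origin: centre of the base's underside, 8 mm above the bench; axes parallel to the plate's. Its letter says nothing of its place: it stands left, middle or right
- pad_b_top (a point): centre of the top face of foot_b's round black pad (48 mm across, level), 30 mm nearer the robot than the foot's origin; 71 mm above the bench when free; it sinks with the pad
- pad_b (a joint): how far this pad is pressed down, m: 0 free (give or take half a millimetre: a softer spring settles a hair lower under its pad), 0.018 at its stop; it springs back. The three springs, without preload, differ: about 0.3, 0.6 and 1.0 N per mm; which foot has which is not told
- tag_b_top (a point): centre of the top of foot_b's tag, an upright dark steel tab with a flat T head 16 (x) x 34 (y) x 4 mm standing out of the white block, 45 mm farther from the robot than the foot's origin, 75 mm from its pad's centre; 76 mm above the bench when fully up, 56 mm when fully down (6 mm above the block)
- tag_b (a joint): how far this tag is pushed down, m: 0 fully up, 0.020 fully down on its stop; starts within 0.003 of up; moves straight down with about 4 N and stays where it is left
- foot_c: one of three like fixed spring feet: dark steel base 135 (x) x 66 (y) x 10 mm, a round pad on a coil spring at the near end, a tag in a white block (36 x 50 mm, top 50 mm above the bench) at the far end. Origin: centre of the base's underside, 8 mm above the bench; axes parallel to the plate's. Its letter says nothing of its place: it stands left, middle or right
- pad_c_top (a point): centre of the top face of foot_c's round black pad (48 mm across, level), 30 mm nearer the robot than the foot's origin; 71 mm above the bench when free; it sinks with the pad
- pad_c (a joint): how far this pad is pressed down, m: 0 free (give or take half a millimetre: a softer spring settles a hair lower under its pad), 0.018 at its stop; it springs back. The three springs, without preload, differ: about 0.3, 0.6 and 1.0 N per mm; which foot has which is not told
- tag_c_top (a point): centre of the top of foot_c's tag, an upright dark steel tab with a flat T head 16 (x) x 34 (y) x 4 mm standing out of the white block, 45 mm farther from the robot than the foot's origin, 75 mm from its pad's centre; 76 mm above the bench when fully up, 56 mm when fully down (6 mm above the block)
- tag_c (a joint): how far this tag is pushed down, m: 0 fully up, 0.020 fully down on its stop; starts within 0.003 of up; moves straight down with about 4 N and stays where it is left
- buffer: bystander, loose: spare rubber buffer, waisted, 26 mm across, 18 mm tall, standing on the plate in the gap between the left and middle feet; origin under it, to be left alone
- collar: bystander, loose: steel collar, 26 mm across, 12 mm tall, lying flat on the plate in the gap between the middle and right feet; origin under it, to be left alone
- jar: bystander, loose: small amber jar with white cap, 44 mm across, 62 mm tall, standing beyond the plate; origin under it, to be left alone
- tube: bystander, loose: capped sample tube lying beyond the plate, about 105 mm long, 26 mm high at the cap; origin under it, to be left alone
- driver: bystander, loose: screwdriver, 170 mm long, lying between the plate and the robot; origin under it, to be left alone
- beaker: bystander, loose: white beaker, 60 mm across, 70 mm tall, standing beyond the plate; origin under it, to be left alone

How it is judged:
By the outcome, as a careful person would: the job done as asked, in the order asked, and still so for the second after the job is handed in, with the robot touching nothing.
It also fails if it takes over 51 s, if anything falls off the work surface, if the arm or the gripper's body presses on something with over 40 N, if the wrist force passes 120 N, or if a joint passes its speed limit or range.

## Working session

There is one attempt and no reset: what is moved stays moved. The work goes in short steps, Python scripts to look and compute and a tool call to move; the robot and the scene stay as the last step left them, time stands still between calls to the robot, and variables do not carry over. Pictures are saved under pics/ and viewed, and the job is handed in when it is done.

Besides the shell and the picture viewer there is one more tool, called after ">>>" by a JSON object that holds its "name" and its "arguments", one argument or row to a line. step_arm: Moves the arm, as the interface text tells. Its arguments: {"type":"object","properties":{"deltas":{"type":"array","items":{"type":"array","items":{"type":"array","items":{"type":"number"}}}}},"required":["deltas"]}

```bash
mkdir -p pics; python3 - <<'E'
from plant import arm,eyes,trace
import cv2,numpy as np
for n in ("scene","top"):
    im=eyes.snapshot(n); cv2.imwrite(f"pics/{n}0.png",im[:,:,::-1])
    c=eyes.calibration(n); print(n,np.round(c["mtx"],1).tolist(),np.round(c["pose"],3).tolist())
    for t in ("pad_a_top","tag_a_top","stand"):
        for d in trace(n,t): print(n,t,round(d["conf"],2),np.round(d["at"],1),d["pixels"].sum())
s=arm.get_state()
for k in s: print(k,np.round(s[k],3))
E
```

```text
scene [[457.9, 0.0, 319.9], [0.0, 457.9, 191.2], [0.0, 0.0, 1.0]] [[0.785, 0.463, -0.413, 0.89], [0.62, -0.57, 0.539, -0.358], [0.014, -0.679, -0.734, 0.619], [0.0, 0.0, 0.0, 1.0]]
scene pad_a_top 0.86 [277.1 175.6] 590
scene tag_a_top 0.5 [307.  196.6] 231
scene stand 0.82 [262.2 230.4] 14230
scene stand 0.58 [292.6 198.8] 2989
top [[371.7, 0.0, 317.4], [0.0, 371.7, 195.0], [0.0, 0.0, 1.0]] [[0.026, -0.983, 0.182, 0.443], [-0.999, -0.031, -0.027, 0.063], [0.032, -0.181, -0.983, 0.784], [0.0, 0.0, 0.0, 1.0]]
top pad_a_top 0.71 [319.2 235.1] 451
top tag_a_top 0.45 [325.2 195.5] 154
t 0.4
q [ 8.1194e+01  2.0553e+01  6.7400e-01 -2.0000e-03 -7.0135e+01 -1.6508e+01]
joint_vel [ 0.009 -0.076 -0.03   0.078 -0.002  0.102]
tau [ 0.0000e+00 -5.8168e+01  2.9292e+01  6.9930e+00  1.1000e-02 -0.0000e+00]
position [0.289 0.61  0.248]
eef_rot [ 1.79986e+02 -2.00000e-03 -2.53150e+01]
force [0.339 0.116 0.621]
wrist_torque [0.041 0.014 0.031]
gripper_width 0.087
```

View pics/scene0.png

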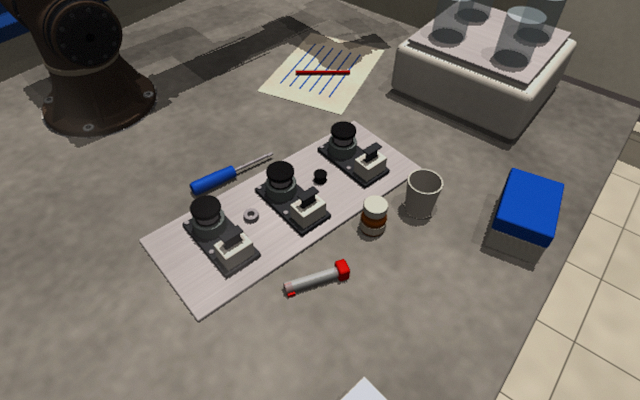

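View pics/top0.png

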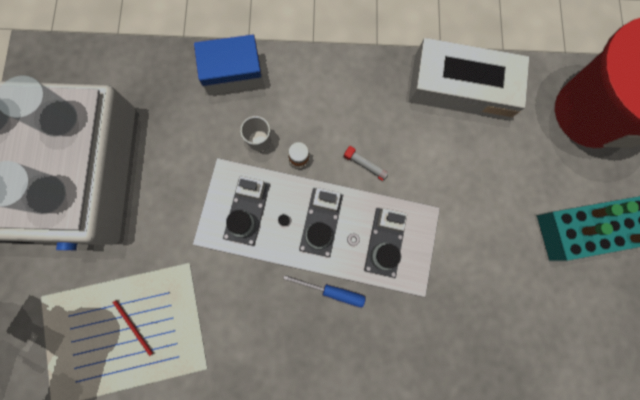

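```bash
python3 - <<'E'
import cv2
a=cv2.imread("pics/top0.png")[150:305,185:445]; cv2.imwrite("pics/topz.png",cv2.resize(a,None,fx=3,fy=3,interpolation=cv2.INTER_CUBIC))
a=cv2.imread("pics/scene0.png")[110:325,130:430]; cv2.imwrite("pics/scz.png",cv2.resize(a,None,fx=2.6,fy=2.6,interpolation=cv2.INTER_CUBIC))
E
```

```text
(no output)
```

View pics/topz.png

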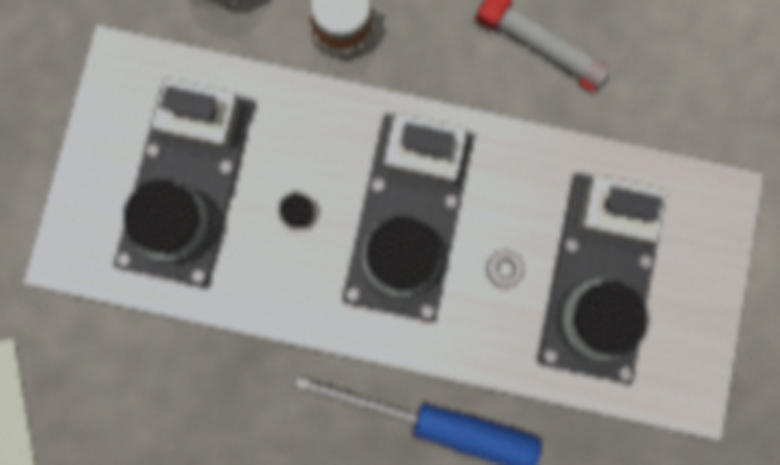

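View pics/scz.png

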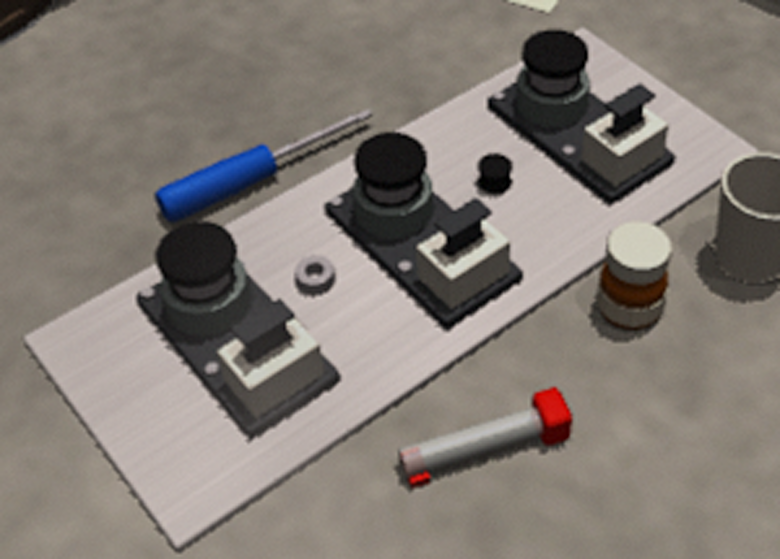

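```bash
cat > h.py <<'E'
import numpy as np, cv2
from plant import eyes
def ray(n,px):
    c=eyes.calibration(n);P=np.array(c["pose"]);d=P[:3,:3]@np.linalg.inv(c["mtx"])@np.array([*px,1]);return P[:3,3],d
def atz(n,px,z):
    o,d=ray(n,px);return o+d*(z-o[2])/d[2]
def proj(n,p):
    c=eyes.calibration(n);P=np.array(c["pose"]);q=np.array(c["mtx"])@(P[:3,:3].T@(np.array(p)-P[:3,3]));return q[:2]/q[2]
E
python3 - <<'E'
from h import *
top=lambda p:((p[0]+.5)/3-.5+185,(p[1]+.5)/3-.5+150)
sc=lambda p:((p[0]+.5)/2.6-.5+130,(p[1]+.5)/2.6-.5+110)
T={"L":[(162,217),(190,104)],"M":[(405,254),(430,140)],"R":[(610,317),(633,204)]}
S={"L":[(555,53),(632,98)],"M":[(391,159),(465,224)],"R":[(197,253),(263,330)]}
for k in T:
    for i,z in ((0,.071),(1,.075)):
        print(k,i,np.round(atz("top",top(T[k][i]),z),4)[:2],np.round(atz("scene",sc(S[k][i]),z),4)[:2])
for p in [(98,26),(762,174),(720,438),(25,283)]: print(np.round(atz("top",top(p),.008),4))
for p in [(583,30),(178,548),(25,340)]: print(np.round(atz("scene",sc(p),.008),4))
E
```

```text
L 0 [0.518  0.1928] [0.5202 0.1928]
L 1 [0.5913 0.1788] [0.5921 0.1836]
M 0 [0.4989 0.0373] [0.501  0.0384]
M 1 [0.5726 0.0231] [0.577  0.0217]
R 0 [ 0.4626 -0.094 ] [ 0.4639 -0.0958]
R 1 [ 0.5348 -0.1087] [ 0.5393 -0.1134]
[0.66   0.2584 0.008 ]
[ 0.5677 -0.2176  0.008 ]
[ 0.385  -0.1825  0.008 ]
[0.4767 0.2944 0.008 ]
[0.478  0.2941 0.008 ]
[ 0.568 -0.218  0.008]
[ 0.3852 -0.1828  0.008 ]
```

>>> {"name": "step_arm", "arguments": {
  "deltas": [
    [[255,0.032,0.035,0,0],[255,0.032,0.035,0,0],[255,0.032,0.035,0,0],[255,0.032,0.035,0,0],[255,0.032,0.035,0,0]]
  ]
}}

```text
t: 1.02
position: [0.3587, 0.3821, 0.2488]
eef_rot: [-180.0, -0.0, -25.3]
force: [1.2, -0.3, -0.2]
gripper_width: 0.0432
```

>>> {"name": "step_arm", "arguments": {
  "deltas": [
    [[255,0.045,0.0205,0,0],[255,0.045,0.0205,0,0],[255,0.045,0.0205,0,0],[255,0.045,0.0205,0,0],[255,0.045,0.0205,0,0]]
  ]
}}

```text
t: 1.65
position: [0.5189, 0.1934, 0.2489]
eef_rot: [-180.0, -0.0, -25.3]
force: [1.5, 0.4, 0.6]
gripper_width: 0.0006
```

>>> {"name": "step_arm", "arguments": {
  "deltas": [
    [[255,0,0,0.04,-7.2],[255,0,0,0.04,-7.2],[255,0,0,0.04,0],[255,0,0,0,0],[255,0,0,0,0]]
  ]
}}

```text
t: 2.28
position: [0.5189, 0.1952, 0.1301]
eef_rot: [-180.0, -0.1, -10.9]
force: [0.6, 0.5, 0.1]
gripper_width: 0.0006
```

>>> {"name": "step_arm", "arguments": {
  "deltas": [
    [[255,0,0.002,0.015,0],[255,0,0,0.013,0],[255,0,0,0,0]]
  ]
}}

```text
t: 2.65
position: [0.5169, 0.1923, 0.0995]
eef_rot: [179.9, 0.1, -10.9]
force: [-0.7, -0.3, 0.5]
gripper_width: 0.0005
```

```bash
python3 - <<'E'
from h import *
from plant import arm
a=eyes.snapshot("scene")[90:310,150:470,::-1]; cv2.imwrite("pics/s1.png",cv2.resize(a,None,fx=2.5,fy=2.5,interpolation=cv2.INTER_CUBIC))
s=arm.get_state(); print(s["position"],s["force"])
E
```

```text
[0.51740356 0.19251564 0.10015793] [ 0.0035064  -0.17484659  0.29328463]
```

View pics/s1.png

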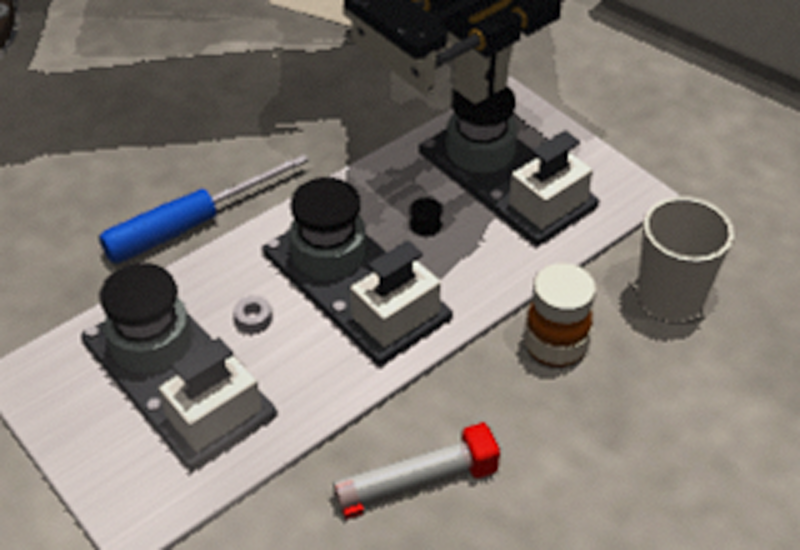

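The picture shows the closed fingertips hovering centred above the left pad (crop px ~485,95). Next I press in steps.

>>> {"name": "step_arm", "arguments": {
  "deltas": [
    [[255,0,0,0.005,0],[255,0,0,0.003,0],[255,0,0,0.003,0],[255,0,0,0,0],[255,0,0,0,0]]
  ]
}}

```text
t: 3.32
position: [0.5177, 0.1928, 0.0898]
eef_rot: [-180.0, -0.0, -10.9]
force: [-0.6, 0.6, 1.3]
gripper_width: 0.0003
```

>>> {"name": "step_arm", "arguments": {
  "deltas": [
    [[255,0,0,0.003,0],[255,0,0,0.003,0],[255,0,0,0,0],[255,0,0,0,0]]
  ]
}}

```text
t: 3.82
position: [0.5178, 0.1928, 0.0837]
eef_rot: [-180.0, -0.0, -10.9]
force: [-2.1, 0.4, 5.3]
gripper_width: 0.0005
```

>>> {"name": "step_arm", "arguments": {
  "deltas": [
    [[255,0,0,0,0]]
  ]
}}

```text
t: 3.95
position: [0.5178, 0.1928, 0.0838]
eef_rot: [-180.0, -0.0, -10.9]
force: [-1.1, -1.0, 6.6]
gripper_width: 0.0004
```

>>> {"name": "step_arm", "arguments": {
  "deltas": [
    [[255,0,0,0.002,0],[255,0,0,0.001,0],[255,0,0,0,0],[255,0,0,0,0]]
  ]
}}

```text
t: 4.45
position: [0.5177, 0.1928, 0.0809]
eef_rot: [-180.0, -0.0, -10.9]
force: [-2.4, 0.6, 7.1]
gripper_width: 0.0005
```

>>> {"name": "step_arm", "arguments": {
  "deltas": [
    [[255,0,0,0,0]]
  ]
}}

```text
t: 4.58
position: [0.5178, 0.1928, 0.0809]
eef_rot: [-180.0, -0.0, -10.9]
force: [-1.4, 0.1, 6.8]
gripper_width: 0.0004
```

```bash
cat > f.py <<'E'
from h import *
from plant import arm
F=[]
for i in range(10):
    eyes.snapshot("scene"); s=arm.get_state(); F.append([*s["force"],s["position"][2]])
F=np.array(F); print(F.mean(0).round(3),F.std(0).round(3), "press mm",71-(F[:,3].mean()-.022)*1e3)
E
python3 f.py
```

```text
[-2.409  0.033  7.377  0.081] [0.372 0.528 0.443 0.   ] press mm 12.056000031037222
```

>>> {"name": "step_arm", "arguments": {
  "deltas": [
    [[255,0,0,-0.02,0],[255,0,0,-0.02,0],[255,0.003,0.04,0,0],[255,0.003,0.04,0,0],[255,0.003,0.04,0,0]]
  ]
}}

```text
t: 5.7
position: [0.5033, 0.072, 0.1202]
eef_rot: [180.0, 0.0, -10.9]
force: [0.3, -1.1, 0.6]
gripper_width: 0.0005
```

>>> {"name": "step_arm", "arguments": {
  "deltas": [
    [[255,0.003,0.035,0,0],[255,0,0,0,0],[255,0,0,0.015,0],[255,0,0,0.006,0],[255,0,0,0,0]]
  ]
}}

```text
t: 6.32
position: [0.4996, 0.0386, 0.0985]
eef_rot: [179.9, 0.1, -10.9]
force: [0.8, 0.2, 0.1]
gripper_width: 0.0004
```

```bash
python3 - <<'E'
from h import *
from plant import arm
a=eyes.snapshot("scene")[90:310,150:470,::-1]; cv2.imwrite("pics/s2.png",cv2.resize(a,None,fx=2.5,fy=2.5,interpolation=cv2.INTER_CUBIC))
s=arm.get_state(); print(s["position"],s["force"])
E
```

```text
[0.49991282 0.03870104 0.09900331] [-0.68458507  0.67414742  0.68351751]
```

View pics/s2.png

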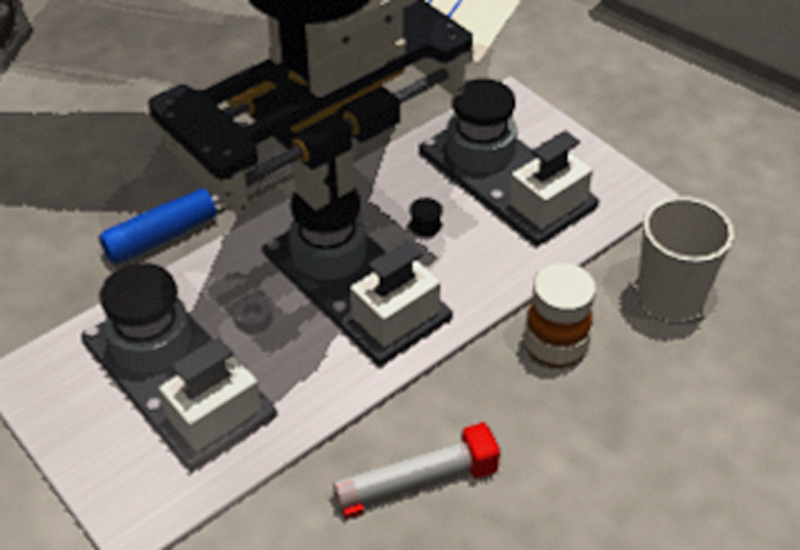

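The fingertips are just above the middle pad (crop px ~325,205), and nothing else has moved. I'll press it 12 mm, to TCP 0.081.

>>> {"name": "step_arm", "arguments": {
  "deltas": [
    [[255,0,0,0.006,0],[255,0,0,0.004,0],[255,0,0,0.004,0],[255,0,0,0.004,0],[255,0,0,0,0]]
  ]
}}

```text
t: 7.0
position: [0.5002, 0.0385, 0.0815]
eef_rot: [-180.0, -0.0, -10.9]
force: [-0.5, 1.8, 3.0]
gripper_width: 0.0006
```

```bash
python3 f.py
```

```text
[-0.773  2.706  3.473  0.082] [0.459 0.476 0.43  0.   ] press mm 11.249962304584457
```

>>> {"name": "step_arm", "arguments": {
  "deltas": [
    [[255,0,0,-0.02,0],[255,0,0,-0.02,0],[255,-0.003,0.04,0,0],[255,-0.003,0.04,0,0],[255,-0.003,0.04,0,0]]
  ]
}}

```text
t: 8.12
position: [0.4674, -0.0793, 0.1212]
eef_rot: [180.0, 0.1, -10.9]
force: [0.3, -0.2, -0.4]
gripper_width: 0.0003
```

>>> {"name": "step_arm", "arguments": {
  "deltas": [
    [[255,-0.002,0.018,0,0],[255,0,0,0,0],[255,0,0,0.015,0],[255,0,0,0.007,0],[255,0,0,0,0]]
  ]
}}

```text
t: 8.75
position: [0.463, -0.0947, 0.0991]
eef_rot: [180.0, 0.1, -10.9]
force: [-0.3, 0.3, -0.2]
gripper_width: 0.0003
```

```bash
python3 - <<'E'
from h import *
from plant import arm
a=eyes.snapshot("scene")[90:310,150:470,::-1]; cv2.imwrite("pics/s3.png",cv2.resize(a,None,fx=2.5,fy=2.5,interpolation=cv2.INTER_CUBIC))
s=arm.get_state(); print(s["position"],s["force"])
E
```

```text
[ 0.46328118 -0.09473935  0.09946577] [0.5006247  0.0760485  0.01057174]
```

View pics/s3.png

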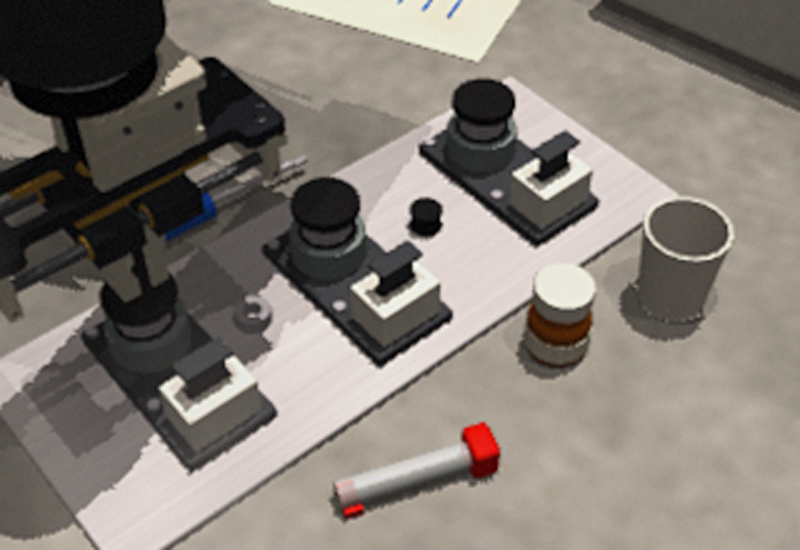

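The fingertips are above the right pad (crop px ~138,290). Pressing it now.

>>> {"name": "step_arm", "arguments": {
  "deltas": [
    [[255,0,0,0.006,0],[255,0,0,0.004,0],[255,0,0,0.004,0],[255,0,0,0.004,0],[255,0,0,0,0]]
  ]
}}

```text
t: 9.43
position: [0.4636, -0.0949, 0.0821]
eef_rot: [-180.0, -0.1, -10.9]
force: [-3.2, 3.7, 12.1]
gripper_width: 0.0005
```

```bash
python3 f.py
```

```text
[-2.844  3.554 10.849  0.082] [0.622 0.402 0.589 0.   ] press mm 10.729747840963867
```

Stiffness comes out at 0.61 N/mm left, 0.31 middle and 1.0 right, so the middle foot is the soft one. Next is its tag, at about (0.575, 0.023).

>>> {"name": "step_arm", "arguments": {
  "deltas": [
    [[255,0,0,-0.02,0],[255,0,0,-0.025,0],[255,0,-0.046,0,0],[255,0,-0.046,0,0],[255,0,-0.045,0,0]]
  ]
}}

```text
t: 10.55
position: [0.4891, 0.0405, 0.1265]
eef_rot: [-180.0, -0.0, -10.9]
force: [0.2, -0.5, -0.1]
gripper_width: 0.0005
```

>>> {"name": "step_arm", "arguments": {
  "deltas": [
    [[255,0.044,0,0,0],[255,0.043,0,0,0],[255,0,0,0.012,0],[255,0,0,0.01,0],[255,0,0,0,0]]
  ]
}}

```text
t: 11.18
position: [0.5729, 0.0225, 0.1034]
eef_rot: [179.9, 0.1, -10.9]
force: [-0.6, 0.1, 0.5]
gripper_width: 0.0004
```

```bash
python3 - <<'E'
from h import *
from plant import arm
a=eyes.snapshot("scene")[130:270,240:420,::-1]; cv2.imwrite("pics/s4.png",cv2.resize(a,None,fx=4,fy=4,interpolation=cv2.INTER_CUBIC))
s=arm.get_state(); print(s["position"],s["force"])
E
```

```text
[0.57350021 0.0227062  0.1042212 ] [-0.14392417 -0.61139889 -0.1041012 ]
```

View pics/s4.png

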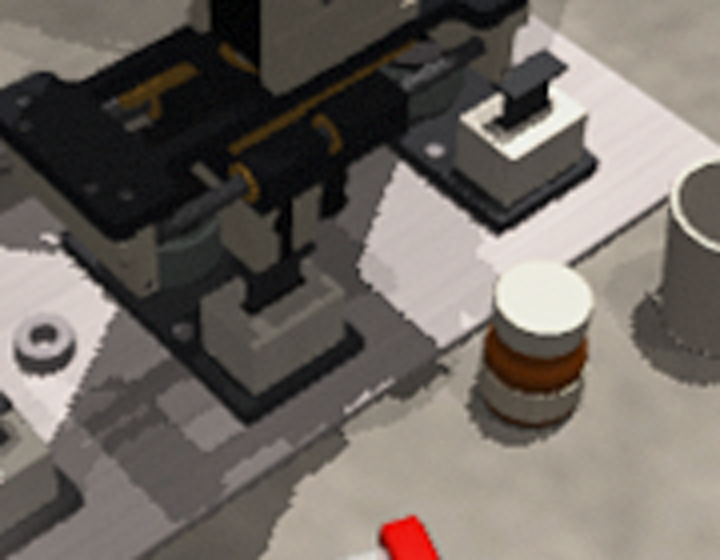

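The tips sit above the middle tag (crop px ~275,265). Pushing down.

>>> {"name": "step_arm", "arguments": {
  "deltas": [
    [[255,0,0,0.006,0],[255,0,0,0.005,0],[255,0,0,0.005,0],[255,0,0,0.005,0],[255,0,0,0.003,0]]
  ]
}}

```text
t: 11.85
position: [0.5746, 0.0231, 0.0803]
eef_rot: [-180.0, -0.0, -10.9]
force: [0.2, 1.6, 3.5]
gripper_width: 0.0002
```

>>> {"name": "step_arm", "arguments": {
  "deltas": [
    [[255,0,0,0.001,0],[255,0,0,0,0]]
  ]
}}

```text
t: 12.1
position: [0.5744, 0.0228, 0.0793]
eef_rot: [180.0, 0.0, -10.9]
force: [0.8, -0.4, 0.4]
gripper_width: 0.0003
```

>>> {"name": "step_arm", "arguments": {
  "deltas": [
    [[255,0,0,0.001,0],[255,0,0,0,0]]
  ]
}}

```text
t: 12.35
position: [0.5744, 0.0228, 0.0785]
eef_rot: [180.0, 0.0, -10.9]
force: [-0.4, 1.0, 2.3]
gripper_width: 0.0005
```

>>> {"name": "step_arm", "arguments": {
  "deltas": [
    [[255,0,0,0.001,0],[255,0,0,0,0]]
  ]
}}

```text
t: 12.6
position: [0.5745, 0.0228, 0.0783]
eef_rot: [180.0, -0.0, -10.9]
force: [-3.1, 0.5, 8.1]
gripper_width: -0.0001
```

>>> {"name": "step_arm", "arguments": {
  "deltas": [
    [[255,0,0,0.001,0],[255,0,0,0,0]]
  ]
}}

```text
t: 12.85
position: [0.5746, 0.0228, 0.0782]
eef_rot: [180.0, -0.0, -10.9]
force: [-5.6, 0.8, 16.5]
gripper_width: 0.0005
```

The force climbs while the tip stays at about 56 mm, so the tag is on its stop. Retracting and checking.

>>> {"name": "step_arm", "arguments": {
  "deltas": [
    [[255,0,0,-0.03,0],[255,0,0,-0.04,0],[255,0,0,-0.05,0],[255,-0.05,0,-0.03,0],[255,0,0,0,0]]
  ]
}}

```text
t: 13.48
position: [0.5242, 0.0326, 0.2295]
eef_rot: [-179.8, -0.2, -10.9]
force: [0.3, 0.5, -0.5]
gripper_width: 0.0004
```

```bash
python3 - <<'E'
from h import *
from plant import arm
a=eyes.snapshot("scene")[90:310,150:470,::-1]; cv2.imwrite("pics/s5.png",cv2.resize(a,None,fx=2.5,fy=2.5,interpolation=cv2.INTER_CUBIC))
s=arm.get_state(); print(s["position"],s["force"])
E
```

```text
[0.5248604  0.03257768 0.22804135] [0.39410259 0.85574823 0.67379519]
```

View pics/s5.png

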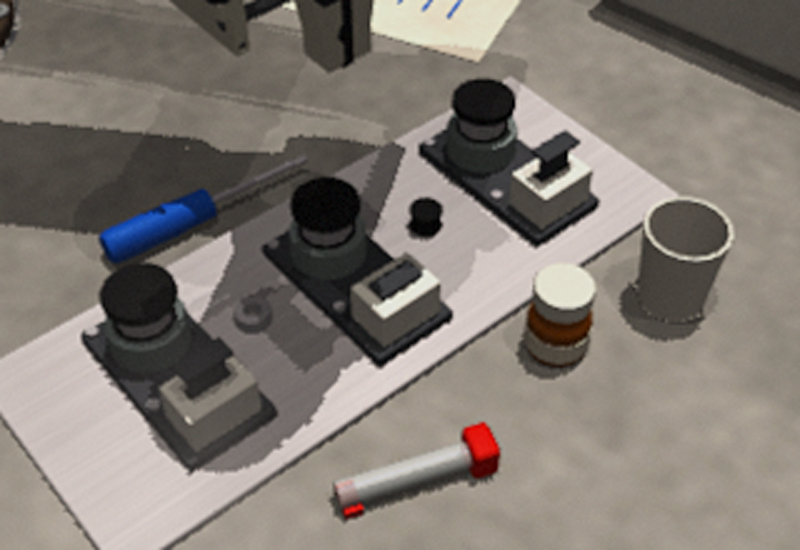

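The middle tag is flush over its block (crop px ~397,275) and the left and right tags are still up. The pads have sprung back, the loose items have not moved, and the robot is clear.

```bash
python3 -c "
from plant import ticket
print(ticket.job_done())"
```

```text
the job is handed in; nothing more can be done
None
```

I pressed the three pads from left to right with the closed fingertips, found the middle foot softest, pushed its tag fully down, and handed the job in at about 13.5 s.

| Foot | Press depth | Force | Stiffness |
|---|---|---|---|
| Left | 12.1 mm | 7.4 N | about 0.61 N/mm |
| Middle | 11.2 mm | 3.5 N | about 0.31 N/mm |
| Right | 10.7 mm | 10.8 N | about 1.0 N/mm |

- **Middle tag:** it reached its stop with the fingertips at about 56 mm. The force rose to 16.5 N with almost no further movement.
- **Final picture:** the middle tag is down, and the other two are up. The pads have sprung back, and the loose things in view have not moved. The arm is clear, with no contact force beyond noise.
- **Oddity:** while pressing the pads I also saw sideways forces of up to about 4.5 N, probably friction. They did not affect the ranking of the feet.

No check failed.

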